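Nudge the stray pedal into the row

TASK

Push the stray orange guitar pedal across the desk with the fingers, keeping it flat on the desk and never lifting it, into the empty place in the row between the blue pedal and the green pedal, until its whole back edge rests flat against the wooden rail. Leave the blue and green pedals, the pick tin and the bottle standing where they are.

Things in the scene. Friction and masses are not known exactly. Their poses are not given: they have to be found in the camera images.
- pedal_orange: the stray pedal: a loose orange box, 94 mm along its x, 119 mm along its y, sides 38 mm high (knobs and foot switch on top reach 52 mm), about 0.5 kg. Origin: centre of the flat underside, z up. Its back is its +y face (three knobs near it, the foot switch near the -y face). At the start its back looks towards the rail, turned up to 40 degrees off square
- orange_back (a point): the middle of the orange pedal's back face, at the level of the desk: 59.5 mm along +y from the pedal's origin
- pedal_blue: one neighbour in the row: a loose blue pedal 60 mm along its x, 112 mm along its y, 34 mm high (knobs and switch to 48 mm), about 0.4 kg, its back (+y face) 1 mm off the rail. Origin: centre of the underside. Blue and green may change places
- pedal_green: the other neighbour in the row: a loose green pedal of the same size, standing in the same way. The empty place between the blue and green pedals is 120 to 150 mm wide
- rail: the walnut rail with brass ends, fixed to the desk: 440 mm along its x, 25 mm along its y, 45 mm high. Origin: under its centre. The face that the pedals stand against is its -y face, 12.5 mm from the origin; the row of pedals lies along its x, and pushing along its +y brings a pedal against it
- pick_tin: bystander: a low round steel and brass tin, 66 mm diameter, 26 mm high, loose on the desk. Origin: centre of the underside
- bottle: bystander: a white water bottle, 68 mm diameter, 220 mm high, loose. Origin: centre of the underside
There are look-alikes about, which are no part of the job. Several things have the shape of the pedal_orange; the one meant has the colours described above.

How it is judged:
At the end, for the whole second after the job is handed in: Orange pedal flat and at rest between blue and green, middle of its back within 5 mm of the rail's face, square to it within 0.06 rad; blue and green within 12 mm of their starts and 0.12 rad of square; tin and bottle within 15 mm, bottle upright (y of orange_back in the frame of rail above -0.0175 m and angle between the x axis of pedal_orange and the x axis of rail, either way round below 0.06 rad and horizontal distance between pedal_orange and pedal_blue below 0.16 m and horizontal distance between pedal_orange and pedal_green below 0.16 m and height (world z) of pedal_orange below 0.004 m and angle between pedal_orange's own z axis and vertical below 0.05 rad and linear speed of pedal_orange below 0.01 m/s and distance of each of pedal_blue, pedal_green from where it was at the start of the episode below 0.012 m and angle between the x axis of each of pedal_blue, pedal_green and the x axis of rail, either way round below 0.12 rad and distance of each of pick_tin, bottle from where it was at the start of the episode below 0.015 m and angle between bottle's own z axis and vertical below 0.1 rad); the robot touches nothing.
It fails at once if the orange pedal is lifted or tipped (height (world z) of pedal_orange above 0.01 m or angle between pedal_orange's own z axis and vertical above 0.15 rad).
It fails at once if the blue or green pedal is pushed more than 12 mm out of its place (distance of any of pedal_blue, pedal_green from where it was at the start of the episode above 0.012 m).
It fails at once if the pick tin or the bottle is moved more than 15 mm (distance of any of pick_tin, bottle from where it was at the start of the episode above 0.015 m).
It also fails if it takes over 54 s, if anything falls off the work surface, if the arm or the gripper's body presses on something with over 40 N, if the wrist force passes 120 N, or if a joint passes its speed limit or range.

ROBOT

A 6-joint arm with a two-finger parallel gripper is mounted at the origin on the work surface. World frame = base frame: x ahead of the robot, y to its left, z up, the work surface at z = 0. Lengths are in m, angles in rad, forces in N, time in s.
With the tool pointing down it reaches from about 0.35 to 0.975 m from the base axis. Payload 4.9 kg.
Tool frame: the origin (TCP) lies midway between the tips of the shut fingers; the grasp point (between the pads) lies 19 mm behind it; z points along the fingers, y is the line along which they close (so a half turn about z gives the same grasp; the last joint's range is limited). The gripper opens to 85 mm and grips with 20 to 120 N. Pads are 22 mm wide; open, the fingers measure 114 mm over their backs; the gripper's body (76 mm by 85 mm) begins 54 mm behind the grasp point. The pads swing forward as they close: fully open they stand 13 mm farther back than shut.
Start: joints at [1.026, 0.053, 1.613, -0, 1.476, -0.119], TCP at [0.258, 0.569, 0.231] pointing down, gripper open.
Joint ranges: [-3.01, 3.01], [-1.01, 2.22], [0.06, 2.58], [-1.02, 4.17], [0.09, 2.62], [-3.14, 3.14]. Speed limits (rad/s): [2.57, 2.57, 3.14, 3.14, 3.14, 3.14].

INTERFACE

Orientations are given as a unit quaternion [w, x, y, z].
In Python, from plant import * gives the robot as it stands.
- The arm moves only by the tool jog_arm, never from a script. Its argument "targets" is a list of rows, each a list of 3 entries, a list of its own where there are three numbers: the shift along the tool's x, y, z in units of 25 mm (1.0 is 25 mm), then the turn, a rotation vector about the tool's x, y, z in units of 8 degrees (1.0 is 8 degrees), then the opening in per cent of the stroke, from 0 (shut) to 100 (fully open). A call has 1 to 8 rows; each row is the pose to reach, as a shift and turn from the pose commanded when the call began, along the tool's axes at that moment; what a row does not reach only later rows make up. A row lasts 1/8 s, in which the tool goes at most 62.5 mm and 10.7 degrees, less where a joint would pass 70% of its speed; a pose out of reach is approached as far as the arm can. A call with a gripper value outside its range is refused whole. The fingers move at their own pace and stop on an object; the grip force is fixed at half the most. Time passes only in rows, so rows that repeat a pose let the fingers close. It gives the time, the measured TCP pose, the force, the opening and the grip force at its end, in the units of the state.
- state(): the state, without advancing time (a new reading comes with each control period).
- grab_frame(name): name is "scene" or "top" or "wrist"; returns (picture, depth): 400x640x3 uint8, red, green, blue; 400x640 float32, m along the optical axis (not along the pixel's ray), 0 where there is no reading.
- camera_params(name): a dict with "fovy" (degrees; the focal length in pixels is half the picture's height over the tangent of half this angle, whatever the lens; pixels are square), "cx", "cy" (the principal point, pixels), "rvec" (rotation vector, rad) and "tvec" (3), from world to camera coordinates, as OpenCV has them; the wrist camera has in their place "hand_eye" (4x4, takes a point from camera to tool coordinates, whose origin is the TCP and whose axes are the flange's). Camera axes: x right, y down, z forward; pixel columns grow to the right and rows downward; lengths in m; the calibration is good to about 2 mm. A picture is of the moment at which its call begins: read the wrist's pose just before it. camera_params takes no time and is no camera call.
- job_done(): hands the job in; it is judged then, once.
The state is a dict: "time": time; "joint_pos": joint angles; "joint_vel": joint speeds; "joint_efforts": joint torques, N m; "tool_pos": TCP position; "tool_rot": TCP orientation; "contact_force": force on the tool from outside, world axes, zero at the start; "ft_torque": the same for the moment, N m; "gripper_width": opening from 0.0 (shut) to 1.0 (fully open); "grasp_force": force on a finger pad.
Only numpy, scipy, OpenCV 4.12 (cv2) and the standard library are available. Lean on these libraries where they do the work, as an engineer would, in place of code of your own. Each camera call takes 0.05 s, during which the arm holds its last target. There are 200 camera calls.

## Working session

There is one attempt and no reset: what is moved stays moved. The work goes in short steps, Python scripts to look and compute and a tool call to move; the robot and the scene stay as the last step left them, time stands still between calls to the robot, and variables do not carry over. Pictures are saved under pics/ and viewed, at most 10 in all, crops included, and the job is handed in when it is done.

Besides the shell and the picture viewer there is one more tool, called by a JSON object that holds its "method" and its "body". jog_arm: Moves the arm, as the interface text tells. Its arguments: {"type":"object","properties":{"targets":{"type":"array"}},"required":["targets"]}

```bash
mkdir -p pics; ls
python3 - <<'E'
from plant import *
import cv2,numpy as np
for n in("top","scene"):
    p,d=grab_frame(n); np.savez("/tmp/%s.npz"%n,p=p,d=d); cv2.imwrite("pics/%s0.png"%n,p[:,:,::-1]); print(n,camera_params(n))
s=state();print(s["time"],s["tool_pos"],s["tool_rot"])
E
```

```text
pics
top {'fovy': 52.5398375525903, 'cx': 320.47613027242755, 'cy': 202.2938560193853, 'rvec': array([ 2.13430513, -2.19448104,  0.14762409]), 'tvec': array([-0.01715247,  0.56713816,  0.87350702])}
scene {'fovy': 57.41568838918752, 'cx': 319.6420302331596, 'cy': 198.06335123002043, 'rvec': array([ 2.38811506,  0.97820546, -0.31242985]), 'tvec': array([-0.36141094, -0.31294891,  1.05140871])}
0.1 [0.25784821 0.56870222 0.23016042] [-3.21396285e-04  2.11300148e-01  9.77420753e-01 -9.03127726e-04]
```

View pics/top0.png

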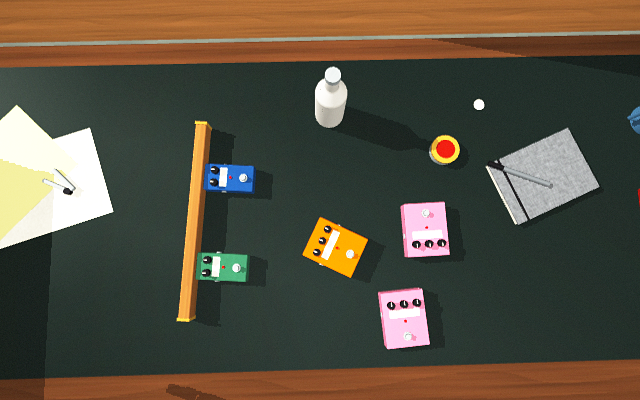

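View pics/scene0.png

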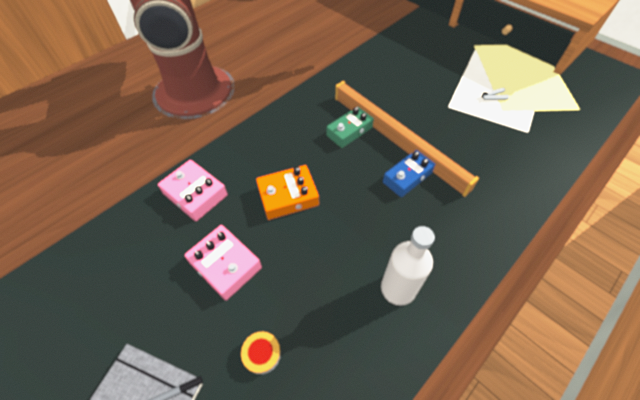

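The top view shows the orange pedal at (336,247). The pink look-alikes are at (425,230) and (404,320). Blue is at (231,178), green at (224,267), the rail runs from (203,123) to (184,320), the bottle is at (330,100) and the tin at (445,150). I choose the orange one.

```bash
cat > h.py <<'E'
from plant import *
import cv2,numpy as np
def cam(n):
    c=camera_params(n); f=200/np.tan(np.radians(c["fovy"]/2)); R=cv2.Rodrigues(c["rvec"])[0]
    return f,c["cx"],c["cy"],R,np.array(c["tvec"])
def ray(n,uv,z):
    f,cx,cy,R,t=cam(n); uv=np.atleast_2d(uv).astype(float)
    d=np.c_[(uv[:,0]-cx)/f,(uv[:,1]-cy)/f,np.ones(len(uv))]@R; o=-R.T@t
    return o+d*((z-o[2])/d[:,2])[:,None]
def mask(p,lo,hi):
    h=cv2.cvtColor(p,cv2.COLOR_RGB2HSV); m=cv2.inRange(h,lo,hi)
    return cv2.morphologyEx(m,cv2.MORPH_CLOSE,np.ones((7,7)))
def cloud(n,d):
    f,cx,cy,R,t=cam(n); v,u=np.mgrid[:400,:640]
    P=np.stack([(u-cx)/f*d,(v-cy)/f*d,d],-1)
    return (P-t)@R
COL=dict(orange=((10,200,120),(20,255,255)),blue=((105,150,60),(125,255,255)),green=((65,120,50),(90,255,255)))
def rect(n,p,d,c,box,h):
    """top-face rectangle: centre, long-axis angle mod pi, size"""
    m=mask(p,*COL[c]); k=np.zeros_like(m); x0,y0,x1,y1=box; k[y0:y1,x0:x1]=m[y0:y1,x0:x1]
    W=cloud(n,d); sel=(k>0)&(d>0)&(abs(W[...,2]-h)<.008)
    v,u=np.nonzero(sel); P=ray(n,np.c_[u,v],h)[:,:2]
    r=cv2.minAreaRect((P*1000).astype(np.float32)); b=cv2.boxPoints(r)
    e=[b[1]-b[0],b[2]-b[1]]; L=max(e,key=np.linalg.norm)
    return np.array(r[0]),np.degrees(np.arctan2(L[1],L[0]))%180,sorted(r[1]),np.median(W[sel][:,2])
E
python3 - <<'E'
from h import *
q=np.load("/tmp/top.npz");p,d=q["p"],q["d"]
W=cloud("top",d)
for c,b,h in(("orange",(295,210,375,285),.038),("blue",(195,155,265,200),.034),("green",(190,240,260,290),.034)):
    print(c,rect("top",p,d,c,b,h))
m=(abs(W[...,2]-.045)<.006); m[:,:175]=0;m[:,215:]=0;m[:115]=0;m[330:]=0
v,u=np.nonzero(m);P=ray("top",np.c_[u,v],.045)[:,:2]*1000
print("rail",cv2.minAreaRect(P.astype(np.float32)),len(P))
for nm,b,lo,hi in(("tin",(425,130,465,170),.015,.04),("bottle",(310,65,350,130),.03,.25)):
    x0,y0,x1,y1=b;Q=W[y0:y1,x0:x1].reshape(-1,3);Q=Q[(Q[:,2]>lo)&(Q[:,2]<hi)]
    print(nm,Q.mean(0),Q.min(0),Q.max(0))
for n,uv in(("o",(336,247)),("notebook",(520,175))): print(n,ray("top",uv,.038))
# knobs of orange
print("knobs",ray("top",[(327,229),(322,241),(317,252),(350,254)],.05))
E
```

```text
orange (array([466.18762207, -61.76956177]), np.float32(63.231697), [93.37191772460938, 118.32928466796875], np.float64(0.03717896805739924))
blue (array([628.40484619, 172.44284058]), np.float32(85.70918), [60.348846435546875, 111.68426513671875], np.float64(0.03305250023503619))
green (array([430.14376831, 187.90432739]), np.float32(85.446724), [59.51280975341797, 111.50872802734375], np.float64(0.033169015292352694))
rail ((536.5689697265625, 232.41409301757812), (62.000816345214844, 440.40625), 85.48188018798828) 2487
tin [ 0.68345524 -0.32387711  0.02493048] [ 0.65139718 -0.35860696  0.01806051] [ 0.71565763 -0.29239386  0.02986679]
bottle [ 0.76747001 -0.05740997  0.14173063] [ 0.74796146 -0.09241453  0.03025206] [ 0.80975416 -0.02623848  0.22211402]
o [[ 0.4658423  -0.06425289  0.038     ]]
notebook [[ 0.61613604 -0.4867519   0.038     ]]
knobs [[ 0.50537726 -0.04526101  0.05      ]
 [ 0.47956094 -0.03357088  0.05      ]
 [ 0.45609156 -0.02202745  0.05      ]
 [ 0.44973624 -0.09355916  0.05      ]]
```

{"method": "jog_arm", "body": {"targets": [[[-8.9,-11.4,0],[0,0,5.8],50],[[-8.9,-11.4,0],[0,0,5.8],50],[[-8.9,-11.4,0],[0,0,5.8],50],[[-8.9,-11.4,0],[0,0,5.8],50],[[-8.9,-11.4,0],[0,0,5.8],50],[[-8.9,-11.4,0],[0,0,5.8],50],[[-8.9,-11.4,0],[0,0,5.8],50],[[-8.9,-11.4,0],[0,0,5.8],50]]}}

```text
time: 1.1
tool_pos: [0.3429, 0.2178, 0.2311]
tool_rot: [-0.0, 0.579, 0.815, 0.0]
contact_force: [0.5, -0.4, -0.1]
gripper_width: 0.501
grasp_force: 0.0
```

```bash
cat >> h.py <<'E'
from scipy.spatial.transform import Rotation as Ro
def go(x,y,z,yaw):
    """shift/turn units to a downward pose with tool x at yaw deg"""
    s=state();q=s["tool_rot"];R=Ro.from_quat([q[1],q[2],q[3],q[0]])
    c,n=np.cos(np.radians(yaw)),np.sin(np.radians(yaw))
    T=Ro.from_matrix(np.array([[c,n,0],[n,-c,0],[0,0,-1]]))
    print("at",np.round(s["tool_pos"],4),"yaw",np.degrees(np.arctan2(*R.as_matrix()[[1,0],0])),"t",s["time"],"F",np.round(s["contact_force"],1),"w",s["gripper_width"])
    print("shift",np.round(R.inv().apply(np.array([x,y,z])-s["tool_pos"])/.025,2),"turn",np.round(np.degrees((R.inv()*T).as_rotvec())/8,2))
E
python3 - <<'E'
from h import *
go(.429,-.135,.13,63.2)
E
```

```text
at [0.3429 0.2178 0.2311] yaw 109.17268022596502 t 1.1 F [ 0.5 -0.4 -0.1] w 0.5006899520055197
shift [-14.46  -1.38   4.04] turn [-0.   -0.    5.75]
```

{"method": "jog_arm", "body": {"targets": [[[-14.46,-1.38,4],[0,0,5.75],50],[[-14.46,-1.38,4],[0,0,5.75],50],[[-14.46,-1.38,4],[0,0,5.75],50],[[-14.46,-1.38,4],[0,0,5.75],50],[[-14.46,-1.38,4],[0,0,5.75],50],[[-14.46,-1.38,4],[0,0,5.75],50],[[-14.46,-1.38,4],[0,0,5.75],50],[[-14.46,-1.38,4],[0,0,5.75],50]]}}

```text
time: 2.1
tool_pos: [0.4296, -0.1338, 0.1309]
tool_rot: [-0.001, 0.851, 0.525, -0.0]
contact_force: [-0.6, 0.3, -0.1]
gripper_width: 0.5
grasp_force: 0.0
```

Run:
```python
from h import *
go(.429,-.135,.008,63.2)
p,d=grab_frame("wrist"); cv2.imwrite("pics/w1.png",p[:,:,::-1])
p,d=grab_frame("top"); cv2.imwrite("pics/t1.png",p[150:350,250:500,::-1].repeat(3,0).repeat(3,1))
print(rect("top",p,d,"orange",(295,210,375,285),.038))
```

```text
at [ 0.4296 -0.1338  0.1309] yaw 63.282184036825754 t 2.1 F [-0.6  0.3 -0.1] w 0.500433821331474
shift [-0.06  0.01  4.92] turn [-0.01 -0.    0.01]
(array([466.2300415 , -61.68547058]), np.float32(63.231697), [93.37191772460938, 118.14092254638672], np.float64(0.03719809870424616))
```

View pics/w1.png

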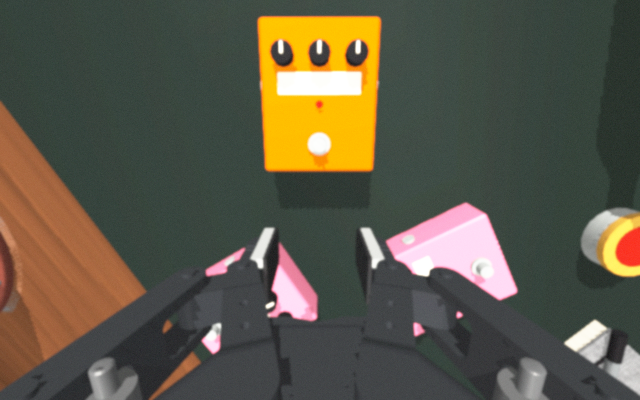

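View pics/t1.png

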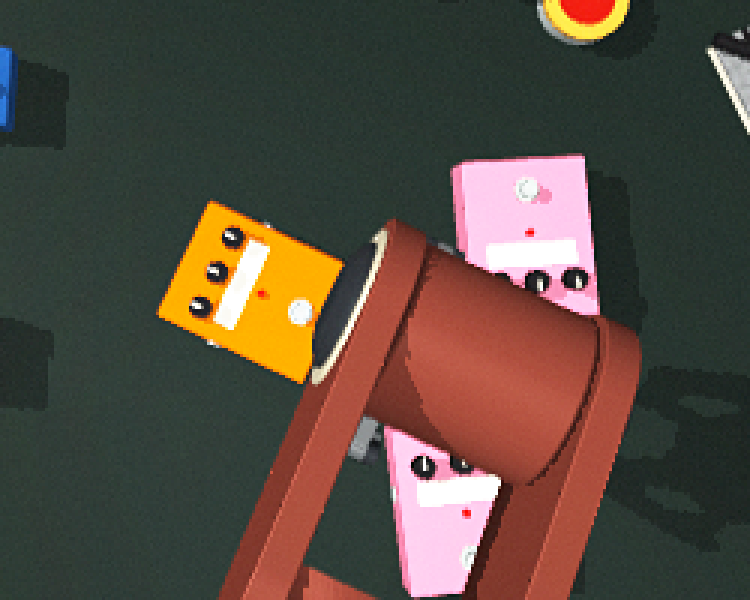

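The pedal lies straight ahead of the fingers: pedal middle at px 319, fingers at 265 and 375. Both pink pedals are clear of the finger tips, so I descend.

{"method": "jog_arm", "body": {"targets": [[[0,0,2],[0,0,0],50],[[0,0,4],[0,0,0],50],[[0,0,4.8],[0,0,0],50],[[0,0,4.8],[0,0,0],50]]}}

```text
time: 2.7
tool_pos: [0.4283, -0.1329, 0.0101]
tool_rot: [-0.001, 0.851, 0.525, -0.001]
contact_force: [0.6, 1.5, 0.2]
gripper_width: 0.504
grasp_force: 0.0
```

Run:
```python
from h import *
# arc plan: pedal from A to B, TCP = centre - (59.5+11) mm along yaw; express in present tool axes
s=state();q=s["tool_rot"];R=Ro.from_quat([q[1],q[2],q[3],q[0]])
A=np.array([466.2,-61.7]);a0,a1=np.radians([63.2,85.6]);B=np.array([529.1,177.7])
th=np.linspace(a0,a1,401);st=np.c_[np.cos(th),np.sin(th)]
C=np.cumsum(st,0);C=(C-C[0]);C=C/np.linalg.norm(C[-1])*np.linalg.norm(B-A)+A
C+= (B-C[-1])*np.linspace(0,1,401)[:,None]
go(*((B-70.5*st[-1])/1000),.01,85.6)
for f in np.linspace(0,.9,10):
    i=int(f*400);t=C[i]-70.5*st[i]
    dv=R.inv().apply(np.r_[t/1000-s["tool_pos"][:2],0])/.025
    print(round(f,2),np.round(dv[:2],2),"turn",round(-np.degrees(th[i]-a0)/8,2),np.round(t))
```

```text
at [ 0.4283 -0.1329  0.0101] yaw 63.355327683614746 t 2.7 F [0.6 1.5 0.2] w 0.5040460380190033
shift [ 1.03e+01 -9.00e-01  1.00e-02] turn [-0.02 -0.01 -2.78]
0.0 [0.41 0.07] turn -0.0 [ 434. -125.]
0.1 [1.4  0.15] turn -0.28 [ 447. -103.]
0.2 [2.4  0.19] turn -0.56 [459. -81.]
0.3 [3.4  0.19] turn -0.84 [471. -59.]
0.4 [4.4  0.15] turn -1.12 [481. -36.]
0.5 [5.4  0.07] turn -1.4 [490. -13.]
0.6 [ 6.39 -0.04] turn -1.68 [499.  10.]
0.7 [ 7.38 -0.2 ] turn -1.96 [507.  34.]
0.8 [ 8.36 -0.39] turn -2.24 [513.  58.]
0.9 [ 9.34 -0.63] turn -2.52 [519.  83.]
```

{"method": "jog_arm", "body": {"targets": [[[0.3,0.05,0],[0,0,0],50],[[0.6,0.08,0],[0,0,-0.05],50],[[1.0,0.12,0],[0,0,-0.16],50],[[1.4,0.15,0],[0,0,-0.28],50],[[1.9,0.17,0],[0,0,-0.42],50],[[2.4,0.19,0],[0,0,-0.56],50],[[2.9,0.19,0],[0,0,-0.7],50],[[3.4,0.19,0],[0,0,-0.84],50]]}}

```text
time: 3.7
tool_pos: [0.4722, -0.0604, 0.0112]
tool_rot: [-0.0, 0.819, 0.574, -0.0]
contact_force: [-1.9, -3.4, 2.7]
gripper_width: 0.499
grasp_force: 1.6
```

```bash
cat > plan.py <<'E'
from h import *
p,d=grab_frame("top")
r=rect("top",p,d,"orange",(200,180,375,285),.038);print(r)
s=state();q=s["tool_rot"];R=Ro.from_quat([q[1],q[2],q[3],q[0]]);M=R.as_matrix()
y0=np.arctan2(M[1,0],M[0,0])
rel=R.inv().apply(np.r_[r[0]/1000-s["tool_pos"][:2],0])*1000
print("pedal in tool",np.round(rel,1),"yaw rel",r[1]-np.degrees(y0))
# arc from present tool pose to final tool pose
B=np.array([529.1,177.7]);a1=np.radians(85.6);E=np.array([np.cos(a1),np.sin(a1)]);N=np.array([-E[1],E[0]])
v=r[0]-B;print("pedal vs goal: along",round(v@E,1),"across",round(v@N,1))
G=B-70.5*E; S=s["tool_pos"][:2]*1000
from scipy.interpolate import CubicHermiteSpline
L=np.linalg.norm(G-S);cs=CubicHermiteSpline([0,1],[S,G],[L*M[:2,0],L*E])
go(*(G/1000),.01,85.6)
for f in np.linspace(.1,1,10):
    t=cs(f);g=cs(f,1);dv=M.T@np.r_[t-S,0]/25
    print(round(f,2),np.round(dv[:2],2),"turn",round(-np.degrees(np.arctan2(g[1],g[0])-y0)/8,2))
E
python3 plan.py
```

```text
(array([526.22546387,  98.11875153]), np.float32(70.10076), [92.7878189086914, 305.48980712890625], np.float64(0.03711171108483356))
pedal in tool [166.2  -3.4   0.3] yaw rel 0.05543294527149101
pedal vs goal: along -79.6 across -3.2
at [ 0.4727 -0.0593  0.0112] yaw 70.04532846830273 t 3.75 F [0.2 0.3 0.8] w 0.4994208497147808
shift [ 6.96 -0.36  0.06] turn [-0.   -0.01 -1.94]
0.1 [0.7  0.01] turn 0.13
0.2 [1.4  0.02] turn 0.18
0.3 [2.11 0.04] turn 0.17
0.4 [2.81 0.05] turn 0.09
0.5 [3.51 0.06] turn -0.07
0.6 [4.21 0.04] turn -0.3
0.7 [ 4.91 -0.  ] turn -0.6
0.8 [ 5.6  -0.08] turn -0.97
0.9 [ 6.29 -0.19] turn -1.42
1.0 [ 6.96 -0.36] turn -1.94
```

```bash
sed -i 's/    W=cloud(n,d); sel/    k=cv2.erode(k,np.ones((3,3)));nn,lb,stt,_=cv2.connectedComponentsWithStats(k);k=cv2.dilate((lb==1+np.argmax(stt[1:,4])).astype(np.uint8),np.ones((3,3)))\n    W=cloud(n,d); sel/; ' h.py; sed -i 's/(200,180,375,285)/(212,180,375,285)/' plan.py; python3 plan.py
```

```text
(array([502.30871582,  31.98307419]), np.float32(160.61827), [65.49021911621094, 93.23761749267578], np.float64(0.037145399458871534))
pedal in tool [96.4 -3.   0.1] yaw rel 90.600632997369
pedal vs goal: along -147.3 across 15.5
at [ 0.4722 -0.0597  0.011 ] yaw 70.01763787665443 t 3.8 F [-0.  -0.1  1.6] w 0.5001175450912
shift [ 6.98 -0.35  0.05] turn [-0.   -0.01 -1.95]
0.1 [0.7  0.01] turn 0.13
0.2 [1.41 0.02] turn 0.19
0.3 [2.11 0.04] turn 0.18
0.4 [2.82 0.06] turn 0.1
0.5 [3.52 0.06] turn -0.05
0.6 [4.23 0.05] turn -0.28
0.7 [4.93 0.  ] turn -0.58
0.8 [ 5.62 -0.07] turn -0.96
0.9 [ 6.31 -0.19] turn -1.42
1.0 [ 6.98 -0.35] turn -1.95
```

{"method": "jog_arm", "body": {"targets": [[[0.3,0,0],[0,0,-0.05],50],[[0.7,0.0,0],[0,0,-0.12],50],[[1.1,0.01,0],[0,0,-0.2],50],[[1.5,0.02,0],[0,0,-0.28],50],[[1.9,0.03,0],[0,0,-0.36],50],[[2.3,0.04,0],[0,0,-0.45],50],[[2.7,0.05,0],[0,0,-0.55],50],[[3.1,0.05,0],[0,0,-0.66],50]]}}

```text
time: 4.8
tool_pos: [0.5, 0.0117, 0.0113]
tool_rot: [0.0, 0.792, 0.611, 0.0]
contact_force: [-0.1, -0.8, -0.8]
gripper_width: 0.5
grasp_force: 0.7
```

```bash
sed -i 's/^rel=/r[0][:]+=(np.array([np.cos(np.radians(r[1])),np.sin(np.radians(r[1]))])*(max(r[2])\/2-59.5) if r[1]<120 else -np.array([np.sin(np.radians(r[1]-180)),-np.cos(np.radians(r[1]-180))])*(min(r[2])\/2-59.5))\nrel=/' plan.py
cat >> plan.py <<'E'
for c,b in(("blue",(195,155,265,200)),("green",(190,240,260,290))): print(c,rect("top",p,d,c,b,.034))
cv2.imwrite("pics/t%d.png"%(s["time"]*100),p[130:310,170:410,::-1].repeat(3,0).repeat(3,1)); print("pics/t%d.png"%(s["time"]*100))
E
python3 plan.py
```

```text
(array([526.90374756, 125.16674042]), np.float32(169.31065), [26.652259826660156, 93.51264953613281], np.float64(0.037171862953890196))
pedal in tool [69.5  0.3  0.1] yaw rel 94.0108948868433
pedal vs goal: along -98.4 across 3.2
at [0.5004 0.0126 0.0115] yaw 75.29975879968013 t 4.85 F [-0.3  0.5  0.7] w 0.49527522651404465
shift [ 3.9  -0.06  0.06] turn [ 0.   -0.01 -1.29]
0.1 [0.39 0.  ] turn 0.16
0.2 [0.78 0.02] turn 0.25
0.3 [1.18 0.03] turn 0.28
0.4 [1.57 0.05] turn 0.25
0.5 [1.96 0.06] turn 0.16
0.6 [2.35 0.06] turn -0.0
0.7 [2.74 0.06] turn -0.23
0.8 [3.13 0.04] turn -0.52
0.9 [ 3.52 -0.  ] turn -0.87
1.0 [ 3.9  -0.06] turn -1.29
blue (array([628.40014648, 172.38017273]), np.float32(85.70917), [60.348846435546875, 111.79316711425781], np.float64(0.033016032115465596))
green (array([430.15005493, 187.98323059]), np.float32(85.446724), [59.51280975341797, 111.35040283203125], np.float64(0.033182924217862564))
pics/t484.png
```

{"method": "jog_arm", "body": {"targets": [[[0.4,0.0,0],[0,0,-0.13],50],[[0.8,0.01,0],[0,0,-0.27],50],[[1.2,0.02,0],[0,0,-0.42],50],[[1.6,0.02,0],[0,0,-0.58],50],[[2.0,0.02,0],[0,0,-0.74],50],[[2.4,0.01,0],[0,0,-0.9],50],[[2.8,-0.01,0],[0,0,-1.08],50],[[3.1,-0.03,0],[0,0,-1.2],50]]}}

```text
time: 5.85
tool_pos: [0.5191, 0.0868, 0.0115]
tool_rot: [0.0, 0.738, 0.675, 0.0]
contact_force: [0.7, -2.8, 1.9]
gripper_width: 0.5
grasp_force: 1.5
```

```bash
python3 plan.py | grep -v ^0
python3 - <<'E'
from h import *
s=state();p,d=grab_frame("wrist"); cv2.imwrite("pics/w3.png",p[:,:,::-1])
c=camera_params("wrist");f=200/np.tan(np.radians(c["fovy"]/2));H=np.array(c["hand_eye"])
q=s["tool_rot"];R=Ro.from_quat([q[1],q[2],q[3],q[0]]).as_matrix()
m=mask(p,*COL["orange"]);v,u=np.nonzero(m)
D=np.c_[(u-c["cx"])/f,(v-c["cy"])/f,np.ones(len(u))]@(R@H[:3,:3]).T; o=R@H[:3,3]+s["tool_pos"]
dd=d[v,u];Z=(o+D*dd[:,None])[:,2];k=abs(Z-.038)<.008
P=(o+D[k]*((.038-o[2])/D[k][:,2])[:,None])[:,:2]*1000
n,lb,st,_=cv2.connectedComponentsWithStats(m);P=P[lb[v,u][k]==1+np.argmax(st[1:,4])]
print(cv2.minAreaRect(P.astype(np.float32)))
E
```

```text
(array([480.44638062, 141.34040833]), np.float32(88.37529), [13.152345657348633, 63.957275390625], np.float64(0.03702838482836783))
pedal in tool [ 22.7 -41.6   0. ] yaw rel 3.4636012403024665
pedal vs goal: along -67.5 across 44.4
at [0.5191 0.0876 0.0115] yaw 84.91168867668972 t 5.9 F [-0.4  0.   1.1] w 0.5017592903556688
shift [0.81 0.11 0.06] turn [ 0.   -0.01 -0.09]
1.0 [0.81 0.11] turn -0.09
blue (array([629.70898438, 171.86102295]), np.float32(88.47107), [59.52769088745117, 112.48683166503906], np.float64(0.03309619135163562))
green (array([444.79742432, 155.31185913]), np.float32(88.361885), [23.965871810913086, 46.235591888427734], np.float64(0.03329736505710973))
pics/t590.png
((523.0720825195312, 146.94261169433594), (96.62723541259766, 91.67485046386719), 84.96185302734375)
```

View pics/w3.png

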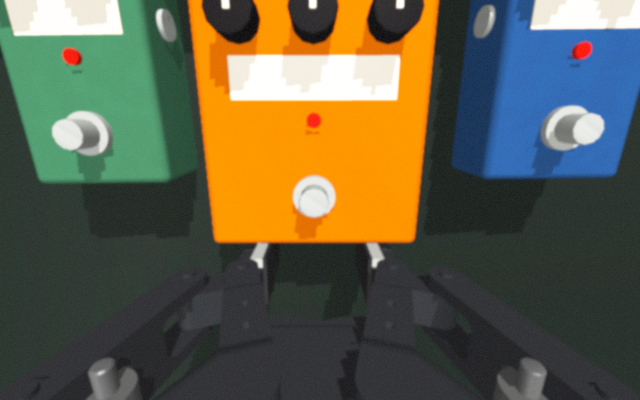

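The view shows the pedal square to the fingers (front edge level at row 241), with a gap to green (195 to 213 px) and to blue (418 to 455 px). I push on slowly to the rail.

{"method": "jog_arm", "body": {"targets": [[[0.2,0.02,0],[0,0,-0.06],50],[[0.4,0.04,0],[0,0,-0.09],50],[[0.6,0.05,0],[0,0,-0.09],50],[[0.75,0.06,0],[0,0,-0.09],50],[[0.82,0.06,0],[0,0,-0.09],50],[[0.88,0.06,0],[0,0,-0.09],50]]}}

```text
time: 6.7
tool_pos: [0.5221, 0.1081, 0.0111]
tool_rot: [-0.0, 0.734, 0.679, -0.0]
contact_force: [-0.1, -1.4, 0.0]
gripper_width: 0.499
grasp_force: 0.7
```

{"method": "jog_arm", "body": {"targets": [[[0.06,0,0],[0,0,0],50],[[0.12,0,0],[0,0,0],50],[[0.18,0,0],[0,0,0],50],[[0.18,0,0],[0,0,0],50]]}}

```text
time: 7.2
tool_pos: [0.5223, 0.1102, 0.0112]
tool_rot: [0.001, 0.734, 0.679, -0.002]
contact_force: [-1.4, -10.3, 1.1]
gripper_width: 0.503
grasp_force: 5.4
```

{"method": "jog_arm", "body": {"targets": [[[0.08,0,0],[0,0,0],50],[[0.12,0,0],[0,0,0],50],[[0.12,0,0],[0,0,0],50]]}}

```text
time: 7.58
tool_pos: [0.5224, 0.1102, 0.0113]
tool_rot: [0.003, 0.734, 0.679, -0.005]
contact_force: [-2.8, -22.4, 4.1]
gripper_width: 0.504
grasp_force: 11.3
```

The pedal is firmly against the rail. I back off, rise and check.

{"method": "jog_arm", "body": {"targets": [[[-0.3,0,0],[0,0,0],50],[[-0.8,0,0],[0,0,0],50],[[-1.8,0,0],[0,0,0],50],[[-3,0,-1],[0,0,0],50],[[-5,0,-3],[0,0,0],50],[[-7,0,-5],[0,0,0],50],[[-9,0,-6],[0,0,0],50],[[-9,0,-6],[0,0,0],50]]}}

```text
time: 8.57
tool_pos: [0.507, -0.112, 0.1652]
tool_rot: [0.003, 0.735, 0.678, 0.002]
contact_force: [0.3, -0.2, 1.2]
gripper_width: 0.503
grasp_force: 0.0
```

```bash
sed -i 's/(212,180,375,285)/(208,185,375,285)/' plan.py; python3 plan.py | grep -v ^0; ls pics
```

```text
(array([524.41381836, 169.76210022]), np.float32(85.72764), [93.73664855957031, 102.57349395751953], np.float64(0.03713400266527177))
pedal in tool [273.3  -4.6  -0.3] yaw rel 0.3704124666894728
pedal vs goal: along -16.5 across 4.0
at [ 0.5063 -0.1112  0.1638] yaw 85.35722577793943 t 8.625 F [-0.3 -0.1  0.1] w 0.5027509440603216
shift [ 8.78 -0.04  6.14] turn [ 0.03  0.01 -0.03]
1.0 [ 8.77 -0.01] turn -0.03
blue (array([628.22027588, 172.37771606]), np.float32(85.57148), [60.612548828125, 112.2240982055664], np.float64(0.033108309583142745))
green (array([430.18572998, 187.86506653]), np.float32(85.37019), [59.536014556884766, 111.62871551513672], np.float64(0.03326475166980655))
pics/t862.png
scene0.png
t1.png
t484.png
t590.png
t862.png
top0.png
w1.png
w3.png
```

View pics/t862.png

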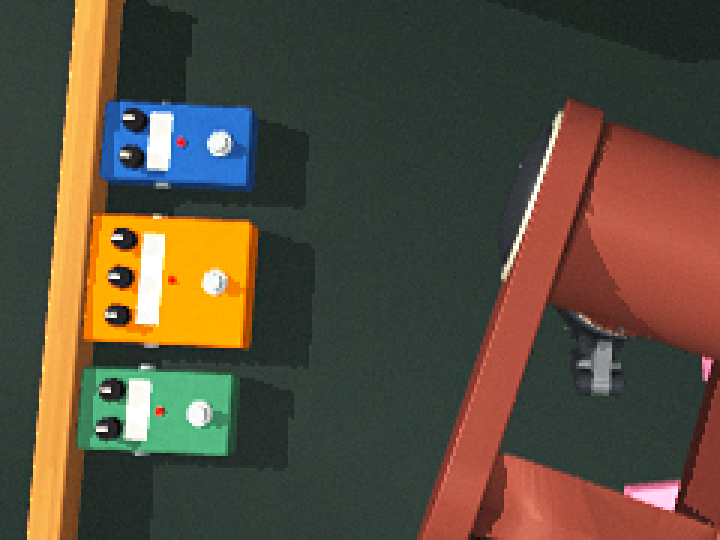

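The orange pedal, with its back at crop (90,280), sits flat against the rail between blue (180,145) and green (158,412), and the arm is clear. I hand it in.

```bash
python3 -c "
from plant import *
print(job_done())"
```

```text
the job is handed in; nothing more can be done
None
```

The orange pedal was pushed flat into the gap between blue and green, its back against the rail and square to it within about 0.2 degrees by camera; blue and green measured unmoved, the arm stayed away from the tin and bottle, and the job was handed in at about 8.6 s with no verdict returned.

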